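# Pump a ratchet bench clamp onto an offcut and hold the trigger

## Robot

A 6-joint arm with a two-finger parallel gripper is mounted at the origin on the work surface; the furniture and walls round the work are solid. World frame = base frame: x ahead of the robot, y to its left, z up, the work surface at z = 0. Lengths are in m, angles in rad, forces in N, time in s.
With the tool pointing down it reaches from about 0.275 to 0.975 m from the base axis. Payload 8.4 kg.
Tool frame: the origin (TCP) lies at the very end of the fingers, on their centre line; the grasp point (between the pads) lies 19 mm behind it (robot.hold_point_z is the distance from the TCP to the grasp point, in m); z points along the fingers, y is the line along which they close (so a half turn about z gives the same grasp; the last joint's range is limited). The gripper opens to 92 mm and grips with 3 to 60 N. Pads are 20 mm wide; open, the fingers measure 128 mm over their backs; the gripper's body (75 mm by 189 mm) begins 69 mm behind the grasp point.
Start: joints at [-1.325, 0.353, 1.633, -0, 1.155, -0.002], TCP at [0.153, -0.606, 0.193] pointing down, gripper open.
Joint ranges: [-2.63, 2.63], [-0.92, 2.1], [0.06, 2.66], [-1.3, 4.44], [0, 2.69], [-3.02, 3.02]. Speed limits (rad/s): [2.22, 2.22, 2.79, 3.14, 3.14, 3.14].

## Interface

Orientations are given as a 3x3 rotation matrix whose columns are the frame's x, y, z axes.
In Python, from station import robot gives the robot as it stands.
- The arm moves only by the tool step_arm, never from a script. Its argument "steps" is one flat list of numbers, 4 for each row, row after row: the shift along the tool's x, y, z in cm, then the turn about the tool's z in degrees. In form: [x, y, z, roll, x, y, z, roll, ...]. A call has exactly 5 rows; each row is the pose to reach, as a shift and turn from the pose commanded when the call began, along the tool's axes at that moment; what a row does not reach only later rows make up. A row lasts 1/10 s, in which the tool goes at most 50 mm and 8.59 degrees, less where a joint would pass 70% of its speed; a pose out of reach is approached as far as the arm can. A call with a gripper value outside its range is refused whole. "grip" is the closure, from 0 (fully open) to 1 (shut), set as the call begins (left out, the last holds). The fingers move at their own pace and stop on an object; "squeeze" is the grip in N (left out, the last holds). Time passes only in rows, so rows that repeat a pose let the fingers close, or fill a call up. It gives the time, the measured TCP pose, the force, the opening and the grip force at its end, in the units of the state.
- robot.observe(): the state, without advancing time (a new reading comes with each control period).
- robot.snapshot(name): name is "scene" or "top"; returns the picture (384x512x3 uint8, red, green, blue); there is no depth.
- robot.camera_model(name): a dict with "vfov" (degrees; the focal length in pixels is half the picture's height over the tangent of half this angle, whatever the lens; pixels are square), "cx", "cy" (the principal point, pixels), "extrinsics" (4x4, takes a point from camera to world coordinates). Camera axes: x right, y up, looking along -z (the intrinsics and any distortion apply to the point x, -y, -z); pixel columns grow to the right and rows downward; lengths in m; the calibration is good to about 2 mm. A picture is of the moment at which its call begins. camera_model takes no time and is no camera call.
- robot.job_done(): hands the job in; it is judged then, once.
The state is a dict: "time_s": time; "joints": joint angles; "joint_vel": joint speeds; "joint_torque": joint torques, N m; "position": TCP position; "tool_rot": TCP orientation; "force": force on the tool from outside, world axes, zero at the start; "moment": the same for the moment, N m; "gripper_width": opening from 0.0 (shut) to 1.0 (fully open); "finger_force": force on a finger pad.
Only numpy, scipy, OpenCV 4.12 (cv2) and the standard library are available. Lean on these libraries where they do the work, as an engineer would, in place of code of your own. Each camera call takes 0.05 s, during which the arm holds its last target. There are 200 camera calls.

## Task

Put the chunky offcut (the tallest of the three wooden pieces) flat on the bed of the bench clamp, lengthwise and centred between the jaws, and let go of it. Then pump the clamp's trigger until the sprung foot holds the offcut against the fixed jaw with the foot pressed in about half way, never all the way; move the rod with the trigger only and leave the other two offcuts where they lie. Finish while still gripping or pulling the trigger: do not let go of it at the end.

Things in the scene. Friction and masses are not known exactly. Their poses are not given: they have to be found in the camera images.
- offcut_2: Loose pine block, 58 x 90 x 45 mm (x, y, z), about 0.1 kg: the chunky, tallest one of three plain wooden offcuts that lie near the robot in any order. Origin: centre of its underside, z up, y along its 90 mm length. It is held best across its 58 mm width; its 90 mm length goes between the jaws.
- clamp: Ratchet clamp screwed to the bench on a plywood base 325 x 90 mm. Origin on the bench surface under the rod; z up; x runs along the rod from the trigger head to the fixed jaw. In this frame (mm): wooden bed x 12 to 142, y -37 to 37, top at z 20; fixed jaw face at x 130 (66 wide, top at z 64); head x -99 to -35, y -19 to 19, top at z 119; rod centre at y 0, z 42.5.
- fixed_jaw: Upright steel plate at the far end of the clamp's bed; a fixed part of the clamp with the clamp's own origin and axes (face at x 130 mm).
- rod: Toothed steel push rod, 12 mm square, in the head of the clamp, with the sprung foot on its end. Same axes as the clamp; its origin is the clamp's origin shifted by the value of rod_slide along the clamp's x. It is not to be pushed by hand.
- rod_slide (a joint): How far the rod has advanced towards the fixed jaw, m, 0 to 0.050; starts between 0 and 0.012. About 6 N of friction keep it where it is; only the trigger's pawl drives it, forward only. A full trigger stroke gives 10 to 16 mm: 0.040 m per rad after 0 to 5 mm of lost motion at its beginning (the pawl finds its next tooth, 5 mm pitch), so several strokes are needed.
- foot: Foot on the end of the rod: round rubber disc of 36 mm diameter on a 13 mm brass stem, backed by a spring. Same axes as the clamp, moves with the rod.
- foot_slide (a joint): How far the sprung foot is pressed in towards the rod, m: 0 free, 0.012 all the way in (the spring is 0.45 N per mm). While it is 0 the foot does not press on anything.
- foot_face (a point): Centre of the rubber face of the foot, 42.5 mm above the bench. At foot_slide 0 it lies at x = rod_slide in the clamp's frame, i.e. 118 to 130 mm from the fixed jaw at the start.
- seat (a point): Point on the top of the bed (20 mm above the bench), at the middle of the foot of the fixed jaw's face; axes as the clamp's.
- trigger: Trigger: a flat steel lever (7 mm thick along the clamp's x, 22 mm wide) that stands up out of the head, with a round black crossbar across its upper end (16 mm diameter, 60 mm long, along the clamp's y, top at about z 182 mm). Origin at its pivot; its own z runs up the lever.
- trigger_hinge (a joint): Trigger angle, rad: 0 released (leans 0.21 rad from vertical towards the fixed jaw), 0.42 fully pulled towards the handle (leans 0.21 rad the other way). A spring brings it back (2 to 4 N at the pinch point); driving the rod takes up to about 11 N there. Pulling advances the rod; on release the rod stays.
- trigger_pivot (a point): The trigger's pivot, at x -65 mm, z 105 mm in the clamp's frame; axes as the clamp's. The trigger turns about the clamp's y axis. Behind it stands the clamp's fixed handle, a black post at x -157 to -140 mm, y -14 to 14 mm, top at z 175 mm in the clamp's frame.
- trigger_pinch (a point): Centre of the trigger's crossbar, 70 mm from the pivot up the lever; it goes round the pivot with the trigger. The bar can be pinched from above, front and back (along the clamp's x, 16 mm), or hooked from the jaw's side, and pulled to and fro; it turns freely in the fingers.
- offcut_1: Another loose pine offcut, 45 x 120 x 34 mm, longer and flatter; not to be used, leave it. Origin: centre of its underside.
- offcut_3: Small thin loose pine offcut, 40 x 70 x 18 mm; not to be used, leave it. Origin: centre of its underside.

How it is judged:
By the outcome, as a careful person would: the job done as asked, in the order asked, and still so for the second after the job is handed in, while the arm keeps its last pose, push and grip.
It also fails if it takes over 64 s, if anything falls off the work surface, if the arm or the gripper's body presses on something with over 40 N, if the wrist force passes 120 N, or if a joint passes its speed limit or range.

## Working session

There is one attempt and no reset: what is moved stays moved. The work goes in short steps, Python scripts to look and compute and a tool call to move; the robot and the scene stay as the last step left them, time stands still between calls to the robot, and variables do not carry over. Pictures are saved under pics/ and viewed, at most 10 in all, crops included, and the job is handed in when it is done.

Besides the shell and the picture viewer there is one more tool, called after "Call:" as a command line: name --argument value ..., lists and objects as JSON in quotes. step_arm: Moves the arm, as the interface text tells. Its arguments: {"type":"object","properties":{"steps":{"type":"array","items":{"type":"number"}},"grip":{"type":"number"},"squeeze":{"type":"number"}},"required":["steps"]}

```bash
mkdir -p pics; ls
python3 - <<'E'
from station import robot
import cv2,numpy as np
for n in("scene","top"):
    im=robot.snapshot(n); cv2.imwrite(f"pics/{n}0.png",im[:,:,::-1]); print(n,robot.camera_model(n))
s=robot.observe();print(s)
E
```

```text
pics
scene {'vfov': 56.04201505577181, 'cx': 252.28627060156046, 'cy': 193.98446548004637, 'extrinsics': array([[-0.74590681,  0.50917989, -0.42937033,  0.21083685],
       [-0.66593567, -0.5581693 ,  0.49495122,  0.43144423],
       [ 0.01235787,  0.6551205 ,  0.75542333,  0.78059918],
       [ 0.        ,  0.        ,  0.        ,  1.        ]])}
top {'vfov': 52.93015617343546, 'cx': 264.33348509738727, 'cy': 188.08511269877116, 'extrinsics': array([[-0.01344318,  0.99313244, -0.11622062,  0.45776798],
       [-0.9998572 , -0.01216104,  0.01173404,  0.04923988],
       [ 0.01024009,  0.11636176,  0.99315411,  1.0220252 ],
       [ 0.        ,  0.        ,  0.        ,  1.        ]])}
{'time_s': 0.1, 'joints': array([-1.32539946e+00,  3.53627621e-01,  1.63407409e+00, -1.10118426e-06,
        1.15515479e+00, -2.36574689e-03]), 'joint_vel': array([ 0.00043312, -0.00170139, -0.00247772,  0.00104254,  0.00153488,
        0.00120757]), 'joint_torque': array([-3.34638671e-04, -5.94904447e+01, -3.34929121e+01,  6.99961209e-02,
        1.84009125e-02, -3.93414052e-05]), 'position': array([ 0.15317801, -0.60545207,  0.1926022 ]), 'tool_rot': array([[ 9.69463424e-01,  2.45235752e-01, -3.08017907e-04],
       [ 2.45235945e-01, -9.69462650e-01,  1.22573863e-03],
       [ 1.98307822e-06, -1.26384583e-03, -9.99999201e-01]]), 'force': array([-0.27947516,  0.00759131, -0.44341962]), 'moment': array([-0.02044996,  0.07427856,  0.01898051]), 'finger_force': 0.0, 'gripper_width': 1.0028033406371064}
```

View pics/scene0.png

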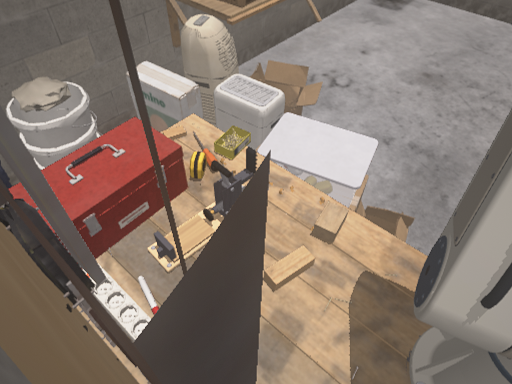

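View pics/top0.png

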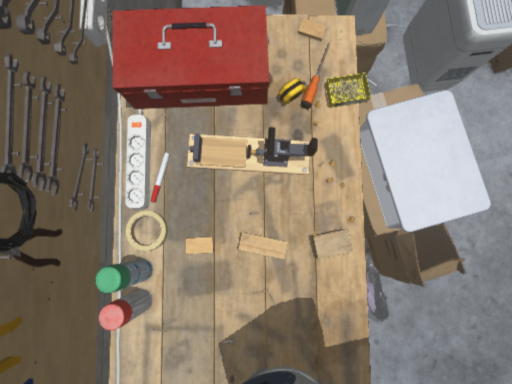

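The top view shows the clamp with its fixed jaw at about (197,150), head at (277,148) and handle at (312,146). The offcuts are at (199,245) small, (262,245) long and (331,244) chunky. The scene view shows them partly hidden. Next I'll enlarge crops.

Run:
```python
import cv2
t=cv2.imread("pics/top0.png");
a=cv2.resize(t[120:185,175:335],None,fx=5,fy=5,interpolation=cv2.INTER_CUBIC)
b=cv2.resize(t[222:270,230:370],None,fx=5,fy=5,interpolation=cv2.INTER_CUBIC)
import numpy as np
b=cv2.copyMakeBorder(b,0,0,0,100,cv2.BORDER_CONSTANT)
cv2.imwrite("pics/c1.png",np.vstack([a,b]))
```

```text
(no output)
```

View pics/c1.png

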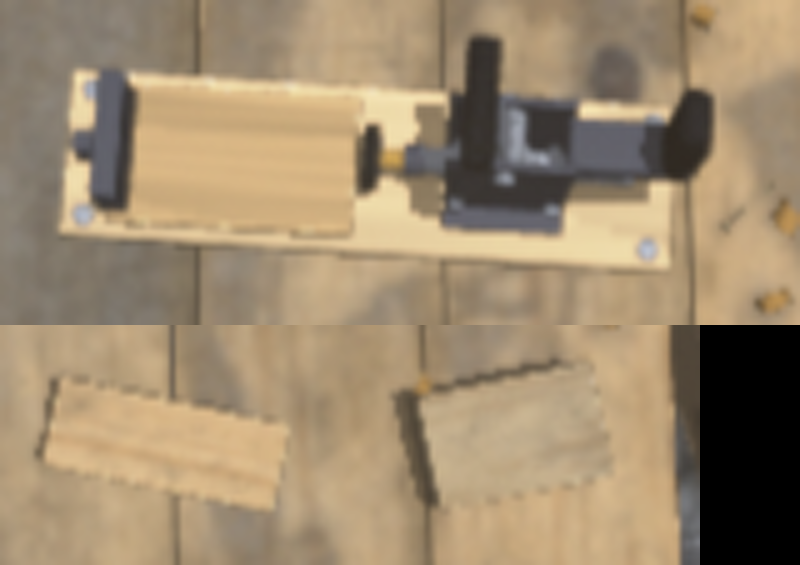

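The crop shows the clamp's bed right edge at crop (353..365, 97..236), the foot disc at (370,157), the trigger bar at (483,100) and the chunky block's top corners at about (418,398), (585,360), (612,468), (440,508). I'll zoom in once more for the jaw and foot, and solve the block.

```bash
cat > h.py <<'E'
from station import robot
import numpy as np,cv2
def cast(n,uv,z):
    m=robot.camera_model(n);f=192/np.tan(np.radians(m["vfov"]/2));E=m["extrinsics"]
    uv=np.atleast_2d(uv).astype(float)
    d=np.c_[(uv[:,0]-m["cx"])/f,-(uv[:,1]-m["cy"])/f,-np.ones(len(uv))]@E[:3,:3].T
    o=E[:3,3];return o+d*((z-o[2])/d[:,2])[:,None]
def proj(n,P):
    m=robot.camera_model(n);f=192/np.tan(np.radians(m["vfov"]/2));E=m["extrinsics"]
    q=(np.atleast_2d(P)-E[:3,3])@E[:3,:3];return np.c_[m["cx"]-f*q[:,0]/q[:,2],m["cy"]+f*q[:,1]/q[:,2]]
E
python3 - <<'E'
from h import *
t=cv2.imread("pics/top0.png")
a=cv2.resize(t[125:185,188:288],None,fx=8,fy=8,interpolation=cv2.INTER_NEAREST)
cv2.imwrite("pics/c2.png",cv2.convertScaleAbs(a,alpha=1.3))
def c(p):p=np.array(p,float);return p/5-.4
blk=c([(418,398),(585,360),(612,468),(440,508)])+[230,222-65]
P=cast("top",blk,.045);print(P,P.mean(0),np.linalg.norm(P-np.roll(P,-1,0),axis=1))
for i,j in((0,1),(3,2),(0,3),(1,2)):
    v=P[j]-P[i];print(np.degrees(np.arctan2(v[1],v[0])))
b=c([(353,236),(365,97)])+[175,120];print("bed",cast("top",b,.02))
b=c([(60,234),(670,268)])+[175,120];print("base edge",cast("top",b,.008))
b=c([(133,72),(127,208)])+[175,120];print("jaw z64/z20",cast("top",b,.064),cast("top",b,.02))
b=c([(484,38),(478,178)])+[175,120];print("bar",cast("top",b,.181))
b=c([(360,157)])+[175,120];print("foot",cast("top",b,.0425))
E
```

```text
[[ 0.4486625  -0.08366855  0.045     ]
 [ 0.46655942 -0.16865229  0.045     ]
 [ 0.41249436 -0.18016557  0.045     ]
 [ 0.39392905 -0.09314663  0.045     ]] [ 0.43041133 -0.13140826  0.045     ] [0.08684777 0.05527736 0.08897734 0.05554803]
-78.10772109947825
-77.95662521443305
-170.17563204808616
-167.97830372172095
bed [[0.63203623 0.0869943  0.02      ]
 [0.70673996 0.08005332 0.02      ]]
base edge [[ 0.63701855  0.24319058  0.008     ]
 [ 0.61488682 -0.081134    0.008     ]]
jaw z64/z20 [[0.71006354 0.19632523 0.064     ]
 [0.63999646 0.19895029 0.064     ]] [[0.72165093 0.20308053 0.02      ]
 [0.64836581 0.20582616 0.02      ]]
bar [[0.69314019 0.02164856 0.181     ]
 [0.62946373 0.02530327 0.181     ]]
foot [[0.66947212 0.08221162 0.0425    ]]
```

View pics/c2.png

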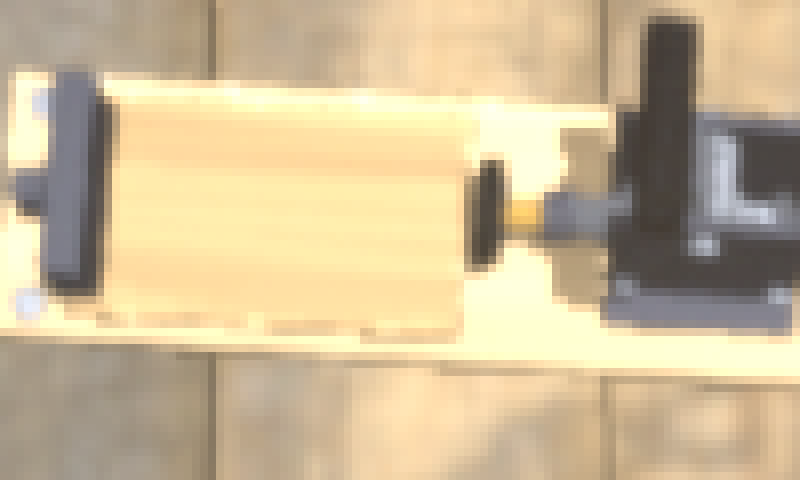

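The enlarged crop shows the jaw's top face edge at col ~97→83 (z 64) and its foot at ~115→101 (z 20). The foot's front rim is at col ~467 and row 215, and brass shows over about cols 505–543.

```bash
cat > pose.py <<'E'
from h import *
def c(p):return np.array(p,float)/8-.5+[188,125]
E
python3 - <<'E'
from pose import *
th=np.radians(85.9);ax=np.array([np.cos(th),np.sin(th)]);ay=np.array([-ax[1],ax[0]])
o=np.array([.6694,.0835])-12e-3*ax
print("origin0",o)
for nm,p,z in(("jaw64",[(97,76),(90,180),(83,272)],.064),("jaw20",[(108,190)],.02),("footrim",[(467,215)],.0605),("stem",[(505,216),(543,216)],.049),("bar",[(668,20)],.1815),("bedR",[(477,115),(462,335)],.02),("bedT",[(300,93)],.02),("bedB",[(300,327)],.02)):
    q=cast("top",c(p),z)[:,:2]-o
    print(nm,np.round(np.c_[q@ax,q@ay]*1e3,1).tolist())
E
```

```text
origin0 [0.66854203 0.07153071]
jaw64 [[131.4, -32.3], [131.0, 1.4], [130.9, 31.0]]
jaw20 [[132.6, -5.1]]
footrim [[11.6, 4.8]]
stem [[0.0, 1.9], [-12.2, 1.2]]
bar [[-47.1, -28.4]]
bedR [[12.5, -37.8], [12.8, 36.4]]
bedT [[71.6, -41.6]]
bedB [[66.1, 36.9]]
```

```bash
cat > go.py <<'E'
import sys
from h import *
ax=np.array([np.cos(np.radians(85.9)),np.sin(np.radians(85.9)),0]);ay=np.array([-ax[1],ax[0],0]);O=np.array([.6686,.0725,0])
def go(p,yaw=None):
    s=robot.observe();R=s["tool_rot"];y0=np.degrees(np.arctan2(R[1,1],R[0,1]))
    print("t",s["time_s"],"pos",s["position"].round(4),"yaw",round(y0,2),"F",s["force"].round(1),"w",round(s["gripper_width"]*92,1))
    d=R.T@(np.array(p)-s["position"])*100
    print("shift cm",d.round(2),"roll",None if yaw is None else round((y0-yaw+180)%360-180,2))
def C(x,y,z):return O+(x*ax+y*ay)/1e3+[0,0,z/1e3]
E
python3 -c "
from go import *
go([.4304,-.1314,.15],12)"
```

```text
t 0.1 pos [ 0.1532 -0.6055  0.1926] yaw -75.8 F [-0.3  0.  -0.4] w 92.3
shift cm [ 38.5  -39.15   4.31] roll -87.8
```

Call:
step_arm --steps '[2.6,-2.6,0,-7,5.2,-5.2,0,-14,7.8,-7.8,0,-21,10.4,-10.4,0,-28,13,-13,0,-35]' --grip 0

```text
time_s: 0.6
position: [0.2478, -0.4464, 0.193]
tool_rot: [[0.65, 0.76, -0.0], [0.76, -0.65, 0.001], [0.0, -0.0, -1.0]]
force: [0.6, 0.6, -0.4]
gripper_width: 1.004
finger_force: 0.0
```

```bash
python3 -c "
from go import *
go([.4304,-.1314,.15],12)"
```

```text
t 0.6 pos [ 0.2478 -0.4464  0.193 ] yaw -40.53 F [ 0.6  0.6 -0.4] w 92.4
shift cm [35.81 -6.59  4.31] roll -52.53
```

Call:
step_arm --steps '[3.6,-0.6,0,-6,7.2,-1.2,0,-12,10.8,-1.8,0,-18,14.4,-2.4,0,-24,18,-3,0,-30]'

```text
time_s: 1.1
position: [0.3427, -0.2907, 0.1932]
tool_rot: [[0.183, 0.983, -0.0], [0.983, -0.183, 0.0], [0.0, -0.0, -1.0]]
force: [1.0, -1.3, 0.6]
gripper_width: 1.002
finger_force: 0.0
```

```bash
python3 -c "
from go import *
go([.4304,-.1314,.15],12)"
```

```text
t 1.1 pos [ 0.3427 -0.2907  0.1932] yaw -10.57 F [ 1.  -1.3  0.6] w 92.2
shift cm [17.27  5.7   4.32] roll -22.57
```

Call:
step_arm --steps '[3.5,1.1,0.8,-4.5,7,2.3,1.6,-9,10.5,3.4,2.5,-13.5,14,4.6,3.4,-18,17.3,5.7,4.3,-22.6]'

```text
time_s: 1.6
position: [0.4312, -0.1313, 0.1499]
tool_rot: [[-0.208, 0.978, 0.0], [0.978, 0.208, 0.0], [-0.0, 0.0, -1.0]]
force: [-0.3, 0.4, -0.5]
gripper_width: 0.999
finger_force: 0.0
```

```bash
python3 -c "
from go import *
go([.4304,-.1314,.012],12)
t=robot.snapshot('top');cv2.imwrite('pics/t1.png',cv2.resize(t[200:320,230:400,::-1],None,fx=4,fy=4))"
```

```text
t 1.6 pos [ 0.4312 -0.1313  0.1499] yaw 12.0 F [-0.3  0.4 -0.5] w 91.9
shift cm [ 1.000e-02 -8.000e-02  1.379e+01] roll -0.0
```

View pics/t1.png

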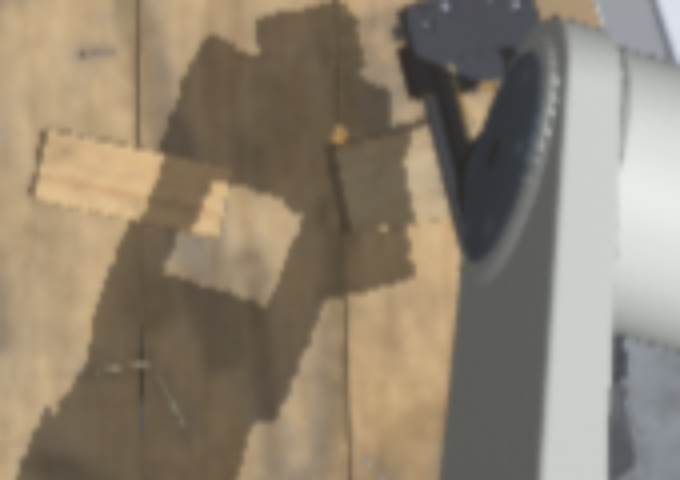

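The block is undisturbed and the hand is above it. Descending.

Call:
step_arm --steps '[0,-0.1,3,0,0,-0.1,6.5,0,0,-0.1,10,0,0,-0.1,12.5,0,0,-0.1,14,0]'

```text
time_s: 2.15
position: [0.4284, -0.1326, 0.0083]
tool_rot: [[-0.204, 0.979, -0.003], [0.979, 0.205, 0.001], [0.001, -0.002, -1.0]]
force: [0.9, 0.5, 0.5]
gripper_width: 1.0
finger_force: 0.0
```

Call:
step_arm --steps '[0,0,0,0,0,0,0,0,0,0,0,0,0,0,0,0,0,0,0,0]' --grip 1 --squeeze 20

```text
time_s: 2.65
position: [0.4305, -0.1333, 0.0111]
tool_rot: [[-0.204, 0.979, 0.002], [0.979, 0.204, -0.001], [-0.001, 0.001, -1.0]]
force: [-0.7, -0.1, 5.4]
gripper_width: 0.629
finger_force: 19.9
```

Call:
step_arm --steps '[0,0,0,0,0,0,0,0,0,0,-1,0,0,0,-3,0,0,0,-6,0]'

```text
time_s: 3.15
position: [0.4285, -0.1327, 0.0706]
tool_rot: [[-0.204, 0.979, -0.003], [0.979, 0.204, 0.001], [0.001, -0.002, -1.0]]
force: [1.4, 0.3, -0.4]
gripper_width: 0.628
finger_force: 19.9
```

```bash
python3 -c "
from go import *
go(C(82,0,100),-4.1)"
```

```text
t 3.15 pos [ 0.4285 -0.1327  0.0706] yaw 11.8 F [ 1.4  0.3 -0.4] w 57.8
shift cm [23.07 29.93 -2.98] roll 15.9
```

Call:
step_arm --steps '[2.5,0.8,-2,3,6.5,2.2,-4,6,11.5,3.7,-5,9,16.5,5.3,-5,12.5,20.5,6.5,-5,15.9]'

```text
time_s: 3.65
position: [0.4518, 0.0829, 0.1217]
tool_rot: [[0.074, 0.997, 0.002], [0.997, -0.074, 0.0], [0.001, 0.002, -1.0]]
force: [1.0, -0.6, -1.2]
gripper_width: 0.631
finger_force: 19.9
```

```bash
python3 -c "
from go import *
go(C(79,0,120),-4.1)"
```

```text
t 3.65 pos [0.4518 0.0829 0.1217] yaw -4.26 F [ 1.  -0.6 -1.2] w 58.1
shift cm [ 8.47 21.68  0.22] roll -0.16
```

Call:
step_arm --steps '[3,3,0,0,5.5,7.5,0,0,7.5,12.5,0,0,8.5,17.5,0,0,8.5,20.5,0,0]'

```text
time_s: 4.15
position: [0.6646, 0.1525, 0.121]
tool_rot: [[0.07, 0.998, 0.001], [0.998, -0.07, 0.0], [0.001, 0.001, -1.0]]
force: [0.2, -0.4, -1.0]
gripper_width: 0.627
finger_force: 19.9
```

Call:
step_arm --steps '[0,1.2,0,0,0,1.2,0,0,0,1.2,0.5,0,0,1.2,1,0,0,1.2,1,0]'

```text
time_s: 4.65
position: [0.6721, 0.15, 0.1095]
tool_rot: [[0.071, 0.997, -0.002], [0.997, -0.071, -0.0], [-0.001, -0.002, -1.0]]
force: [0.5, 0.2, -1.3]
gripper_width: 0.626
finger_force: 19.9
```

```bash
python3 -c "
from go import *
go(C(79,0,120),-4.1)
t=robot.snapshot('top');s=robot.snapshot('scene')
a=cv2.resize(t[100:200,160:340],None,fx=4,fy=4);b=cv2.resize(s[130:280,130:290],None,fx=2,fy=2)
b=cv2.copyMakeBorder(b,0,100,0,0,cv2.BORDER_CONSTANT)
cv2.imwrite('pics/t2s.png',cv2.resize(s[110:290,110:290,::-1],None,fx=3.3,fy=3.3))
cv2.imwrite('pics/t2.png',t[:,:,::-1]);cv2.imwrite('pics/t2c.png',a[:,:,::-1])"
```

```text
t 4.65 pos [0.6721 0.15   0.1095] yaw -4.09 F [ 0.5  0.2 -1.3] w 57.6
shift cm [ 0.15  0.2  -1.05] roll 0.01
```

View pics/t2s.png

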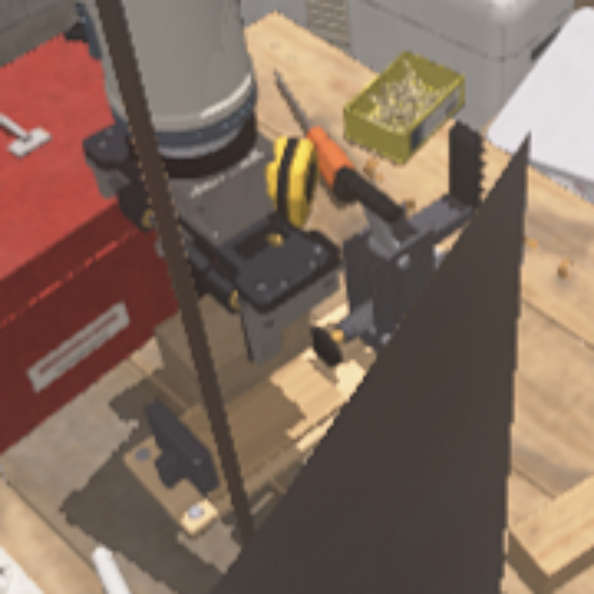

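The scene view shows the block held above the bed between the jaw and foot, with the toolbox behind the hand. I'll check the toolbox clearance before lowering.

```bash
python3 -c "
from go import *
t=cv2.imread('pics/top0.png').astype(int)
for col in(200,235):
    red=(t[:,col,2]>t[:,col,1]*1.8)&(t[:,col,2]>50);r=np.where(red[:150])[0];print(col,r.min(),r.max(),t[90:112:3,col].tolist())
    for z in(0,.1,.2):print(z,cast('top',[(col,r.max()+.5)],z).round(3))
"
```

```text
200 8 104 [[31, 38, 86], [26, 31, 70], [28, 33, 74], [75, 79, 93], [60, 64, 82], [38, 45, 79], [109, 125, 138], [105, 121, 133]]
0 [[0.809 0.21  0.   ]]
0.1 [[0.775 0.194 0.1  ]]
0.2 [[0.741 0.178 0.2  ]]
235 7 103 [[75, 75, 79], [78, 77, 81], [33, 38, 72], [29, 35, 73], [29, 36, 73], [92, 113, 134], [118, 143, 161], [116, 139, 156]]
0 [[0.811 0.114 0.   ]]
0.1 [[0.777 0.108 0.1  ]]
0.2 [[0.742 0.102 0.2  ]]
```

Call:
step_arm --steps '[0.1,0.2,2,0,0.1,0.2,4,0,0.1,0.2,6,0,0.1,0.2,7,0,0.1,0.2,7.4,0]'

```text
time_s: 5.25
position: [0.6753, 0.1509, 0.0354]
tool_rot: [[0.071, 0.997, -0.001], [0.997, -0.071, -0.0], [-0.0, -0.001, -1.0]]
force: [-0.3, 0.6, -1.4]
gripper_width: 0.63
finger_force: 19.9
```

Call:
step_arm --steps '[0,0,0.1,0,0,0,0.2,0,0,0,0.3,0,0,0,0.4,0,0,0,0.4,0]'

```text
time_s: 5.75
position: [0.6762, 0.151, 0.0325]
tool_rot: [[0.072, 0.997, 0.0], [0.997, -0.072, 0.0], [0.0, 0.0, -1.0]]
force: [-0.1, -0.2, -0.7]
gripper_width: 0.63
finger_force: 19.9
```

```bash
python3 -c "
from go import *
go(C(79,0,31),-4.1)"
```

```text
t 5.75 pos [0.6762 0.151  0.0325] yaw -4.1 F [-0.1 -0.2 -0.7] w 58.0
shift cm [ 0.02 -0.2   0.15] roll -0.0
```

Call:
step_arm --steps '[0,-0.1,0.1,0,0,-0.2,0.1,0,0,-0.2,0.2,0,0,-0.2,0.2,0,0,-0.2,0.2,0]'

```text
time_s: 6.25
position: [0.6739, 0.1511, 0.0312]
tool_rot: [[0.072, 0.997, -0.0], [0.997, -0.072, 0.0], [0.0, -0.0, -1.0]]
force: [-3.2, -0.9, 6.4]
gripper_width: 0.626
finger_force: 19.9
```

```bash
python3 -c "
from go import *
go(C(79,0,31),-4.1)"
```

```text
t 6.25 pos [0.6739 0.1511 0.0312] yaw -4.1 F [-3.2 -0.9  6.4] w 57.5
shift cm [0.02 0.03 0.02] roll -0.0
```

Call:
step_arm --steps '[0,0,0,0,0,0,0,0,0,0,0,0,0,0,0,0,0,0,0,0]' --grip 0

```text
time_s: 6.75
position: [0.6741, 0.1511, 0.0302]
tool_rot: [[0.072, 0.997, -0.0], [0.997, -0.072, -0.0], [-0.0, -0.0, -1.0]]
force: [-0.4, 0.5, -0.2]
gripper_width: 0.998
finger_force: 0.0
```

Call:
step_arm --steps '[0,0,-2,0,0,0,-5,0,0,0,-10,0,0,0,-15,0,-4,-2,-20,0]'

```text
time_s: 7.25
position: [0.6591, 0.1247, 0.2209]
tool_rot: [[0.069, 0.998, 0.004], [0.998, -0.069, 0.002], [0.002, 0.004, -1.0]]
force: [0.9, -0.9, 0.9]
gripper_width: 1.0
finger_force: 0.0
```

```bash
python3 -c "
from go import *
go(C(-50.4,0,250),85.9)
go(C(-50.4,0,250),-94.1)
print(robot.observe()['joints'].round(3))"
```

```text
t 7.25 pos [0.6591 0.1247 0.2209] yaw -3.97 F [ 0.9 -0.9  0.9] w 92.0
shift cm [-10.18   1.31  -2.93] roll -89.87
t 7.25 pos [0.6591 0.1247 0.2209] yaw -3.97 F [ 0.9 -0.9  0.9] w 92.0
shift cm [-10.18   1.31  -2.93] roll 90.13
[1.840e-01 3.990e-01 1.503e+00 1.000e-03 1.235e+00 2.530e-01]
```

Call:
step_arm --steps '[-0.5,-2.5,-1,-8,-2,-5.5,-2,-16,-4,-9,-3,-24.5,-6.5,-12.5,-3,-33,-9.5,-15.5,-3,-41]'

```text
time_s: 7.75
position: [0.494, 0.0385, 0.2478]
tool_rot: [[-0.606, 0.795, 0.001], [0.795, 0.606, 0.0], [-0.0, 0.001, -1.0]]
force: [-0.1, -1.6, 0.5]
gripper_width: 1.003
finger_force: 0.0
```

```bash
python3 -c "
from go import *
go([.46,-.06,.25],85.9)"
```

```text
t 7.75 pos [0.494  0.0385 0.2478] yaw 37.3 F [-0.1 -1.6  0.5] w 92.2
shift cm [-5.78 -8.68 -0.22] roll -48.6
```

Call:
step_arm --steps '[-1.2,-1.8,0,-8,-2.4,-3.6,0,-16,-3.6,-5.4,0,-24,-4.8,-7.2,0,-32,-5.8,-8.7,0,-40]'

```text
time_s: 8.25
position: [0.4605, -0.0608, 0.2477]
tool_rot: [[-0.975, 0.221, 0.0], [0.221, 0.975, -0.0], [-0.0, -0.0, -1.0]]
force: [-0.0, 0.9, -0.4]
gripper_width: 0.998
finger_force: 0.0
```

```bash
python3 -c "
from go import *
go(C(-50.4,0,250),85.9)
t=robot.snapshot('top');cv2.imwrite('pics/t3.png',t[:,:,::-1])
cv2.imwrite('pics/t3c.png',cv2.convertScaleAbs(cv2.resize(t[118:188,188:288,::-1],None,fx=8,fy=8,interpolation=0),alpha=1.2))"
```

```text
t 8.25 pos [ 0.4605 -0.0608  0.2477] yaw 77.22 F [-0.   0.9 -0.4] w 91.8
shift cm [-18.11  12.62  -0.23] roll -8.68
```

View pics/t3c.png

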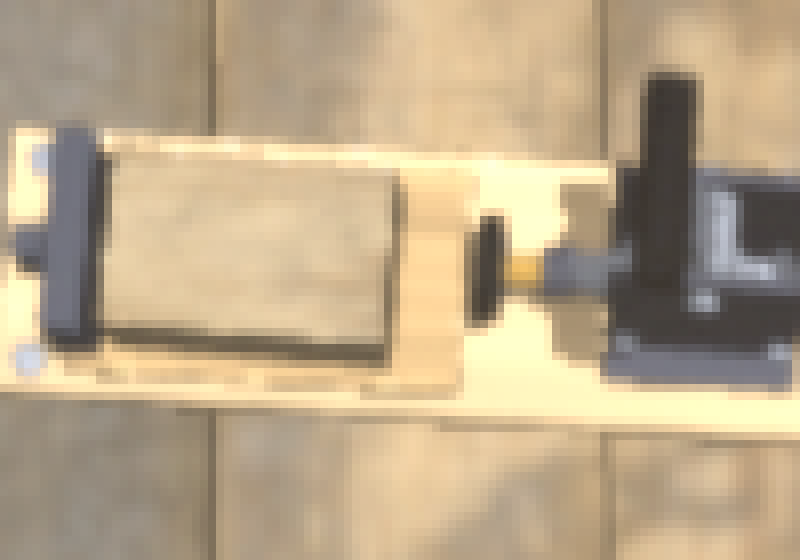

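The crop shows the block between the jaw and foot, square with the jaw. Its top spans cols ~103–391 and rows ~150–346. The foot is still free, with brass over cols 505–543.

```bash
python3 -c "
from go import *
def f(p,z):
    q=cast('top',np.array(p,float)/8-.5+[188,118],z)-O
    return np.round(np.c_[q@ax,q@ay]*1e3,1).tolist()
print('R',f([(395,180),(388,340)],.065));print('T',f([(150,154),(350,168)],.065));print('B',f([(150,332),(350,346)],.065));print('L',f([(106,170),(99,320)],.065))
print('jaw',f([(97,140),(83,335)],.064),'foot',f([(467,270)],.0605),'bar',f([(648,180),(694,180),(668,75)],.18))
"
```

```text
R [[35.0, -22.2], [33.8, 29.3]]
T [[113.0, -25.9], [49.5, -25.2]]
B [[108.7, 31.2], [45.6, 31.9]]
L [[126.5, -19.9], [125.0, 28.3]]
jaw [[130.3, -29.7], [129.8, 33.2]] foot [[10.7, 4.4]] bar [[-44.2, 1.2], [-57.0, 0.5], [-48.0, -29.1]]
```

Call:
step_arm --steps '[-3,2,0,-2,-7,5,0,-4,-11.5,8,0,-6,-15.5,11,0,-8,-18,12.6,0,-8.7]'

```text
time_s: 8.8
position: [0.6674, 0.0241, 0.2471]
tool_rot: [[-0.997, 0.077, 0.001], [0.077, 0.997, 0.0], [-0.001, 0.001, -1.0]]
force: [-0.4, -0.5, 0.2]
gripper_width: 0.999
finger_force: 0.0
```

Call:
step_arm --steps '[0,0,0,0,0,0,0,0,0,0,0,0,0,0,0,0,0,0,0,0]'

```text
time_s: 9.3
position: [0.6642, 0.0216, 0.2481]
tool_rot: [[-0.997, 0.078, 0.0], [0.078, 0.997, 0.0], [-0.0, 0.0, -1.0]]
force: [-0.0, 0.8, 0.1]
gripper_width: 1.004
finger_force: 0.0
```

```bash
python3 -c "
from go import *
go(C(-50.4,1,154),85.9)"
```

```text
t 9.3 pos [0.6642 0.0216 0.2481] yaw 85.55 F [-0.   0.8  0.1] w 92.4
shift cm [0.03 0.07 9.41] roll -0.35
```

Call:
step_arm --steps '[0,0.1,2.5,-0.3,0,0.1,5,-0.3,0,0.1,7.5,-0.3,0,0.1,9,-0.3,0,0.1,9.4,-0.3]'

```text
time_s: 9.8
position: [0.6637, 0.0228, 0.1521]
tool_rot: [[-0.997, 0.072, -0.002], [0.072, 0.997, -0.0], [0.002, -0.0, -1.0]]
force: [1.0, -0.3, -0.6]
gripper_width: 1.0
finger_force: 0.0
```

Call:
step_arm --steps '[0,0,0,0,0,0,0,0,0,0,0,0,0,0,0,0,0,0,0,0]' --grip 1 --squeeze 25

```text
time_s: 10.3
position: [0.6652, 0.0231, 0.1542]
tool_rot: [[-0.997, 0.072, 0.001], [0.072, 0.997, 0.0], [-0.001, 0.0, -1.0]]
force: [-0.2, 0.0, 1.1]
gripper_width: 0.592
finger_force: 0.0
```

Call:
step_arm --steps '[0,0,0,0,0,0,0,0,0,0,0,0,0,0,0,0,0,0,0,0]'

```text
time_s: 10.8
position: [0.6649, 0.0233, 0.1536]
tool_rot: [[-0.997, 0.072, 0.0], [0.072, 0.997, 0.0], [-0.0, 0.0, -1.0]]
force: [-0.8, 2.6, 2.1]
gripper_width: 0.159
finger_force: 25.0
```

```bash
python3 -c "
from go import *
go(C(-50.4,1,154),85.9)"
```

```text
t 10.8 pos [0.6649 0.0233 0.1536] yaw 85.89 F [-0.8  2.6  2.1] w 14.7
shift cm [ 0.09 -0.11 -0.04] roll -0.01
```

The bar is pinched. First stroke.

Call:
step_arm --steps '[0,-0.3,0,0,0,-0.6,-0.1,0,0,-0.9,-0.1,0,0,-1.2,-0.15,0,0,-1.5,-0.15,0]'

```text
time_s: 11.3
position: [0.6641, 0.0103, 0.1561]
tool_rot: [[-0.997, 0.072, 0.001], [0.072, 0.997, 0.004], [-0.001, 0.004, -1.0]]
force: [-2.9, 10.3, 8.8]
gripper_width: 0.147
finger_force: 25.3
```

Call:
step_arm --steps '[0,-0.3,0,0,0,-0.6,0,0,0,-0.9,0.1,0,0,-1.2,0.1,0,0,-1.3,0.15,0]'

```text
time_s: 11.8
position: [0.6633, -0.0036, 0.1559]
tool_rot: [[-0.997, 0.072, 0.001], [0.072, 0.997, 0.002], [-0.001, 0.002, -1.0]]
force: [-6.8, 7.2, 18.4]
gripper_width: 0.131
finger_force: 26.7
```

```bash
cat > look.py <<'E'
from go import *
def look(name):
    go(C(-50.4,1,154),85.9)
    t=robot.snapshot('top');s=robot.snapshot('scene')
    p=(robot.observe()['position']-O);print('tcp clamp x',round(p@ax*1e3,1))
    a=cv2.resize(t[125:185,188:288,::-1],None,fx=6,fy=6,interpolation=0)
    b=cv2.resize(s[160:260,140:240,::-1],None,fx=2,fy=2,interpolation=0);b=cv2.copyMakeBorder(b,0,160,0,0,cv2.BORDER_CONSTANT)
    cv2.imwrite(f'pics/{name}.png',np.hstack([a,b]))
    cv2.imwrite(f'pics/{name}_top.png',t[:,:,::-1]);cv2.imwrite(f'pics/{name}_sc.png',s[:,:,::-1])
E
python3 -c "
from look import *
look('s1')"
```

```text
t 11.8 pos [ 0.6633 -0.0036  0.1559] yaw 85.89 F [-6.8  7.2 18.4] w 12.1
shift cm [0.11 2.59 0.2 ] roll -0.01
tcp clamp x -76.4
```

View pics/s1.png

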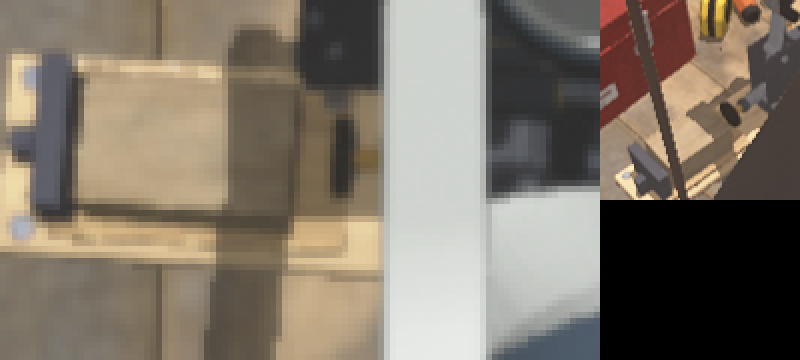

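The crop shows the foot advanced: its front rim is at col ~330/6+188 = 243, about 9 mm further. It is visible while gripping, with the block not yet touched. I'll return and stroke again.

Call:
step_arm --steps '[0,0.5,-0.2,0,0,1.1,-0.3,0,0,1.7,-0.3,0,0,2.3,-0.2,0,0,2.8,-0.1,0]'

```text
time_s: 12.4
position: [0.6658, 0.0241, 0.1574]
tool_rot: [[-0.997, 0.071, 0.003], [0.071, 0.997, 0.001], [-0.003, 0.001, -1.0]]
force: [-6.9, -3.9, 23.8]
gripper_width: 0.088
finger_force: 25.7
```

Call:
step_arm --steps '[0,0,0,0,0,0,0,0,0,0,0,0,0,0,0,0,0,0,0,0]'

```text
time_s: 12.9
position: [0.6658, 0.0239, 0.1575]
tool_rot: [[-0.997, 0.072, 0.003], [0.072, 0.997, 0.001], [-0.003, 0.001, -1.0]]
force: [-5.6, 4.0, 19.5]
gripper_width: 0.093
finger_force: 23.8
```

Call:
step_arm --steps '[0,-0.3,-0.1,0,0,-0.6,-0.1,0,0,-0.9,-0.1,0,0,-1.2,-0.15,0,0,-1.5,-0.2,0]'

```text
time_s: 13.4
position: [0.665, 0.0102, 0.1598]
tool_rot: [[-0.997, 0.072, 0.003], [0.072, 0.997, 0.003], [-0.003, 0.003, -1.0]]
force: [-5.2, 7.8, 21.1]
gripper_width: 0.078
finger_force: 22.3
```

Call:
step_arm --steps '[0,-0.3,0,0,0,-0.6,0,0,0,-0.9,0,0,0,-1.2,0.1,0,0,-1.3,0.1,0]'

```text
time_s: 13.9
position: [0.6647, -0.0047, 0.1602]
tool_rot: [[-0.997, 0.072, 0.005], [0.072, 0.997, 0.0], [-0.005, 0.001, -1.0]]
force: [-6.5, 1.5, 28.3]
gripper_width: 0.003
finger_force: 14.8
```

```bash
cat > meas.py <<'E'
from look import *
def prof(t,r0=149,r1=156,c0=228,c1=252):return t[r0:r1,c0:c1].mean(2).mean(0).round().astype(int)
def foot(name):
    look(name);t=cv2.imread(f'pics/{name}_top.png');print('cols 225..252',prof(t,149,154,225,253).tolist())
    for r in(149,151,153,155):print(r,t[r,228:252].mean(1).astype(int).tolist(), 'brass', (t[r,235:252,2]-t[r,235:252,0].astype(int)).tolist())
E
python3 -c "
from meas import *
for n in('top0','t3','s1_top'):
    t=cv2.imread(f'pics/{n}.png');print(n,prof(t,149,154,225,253).tolist())
foot('s2')"
```

```text
top0 [177, 178, 177, 177, 177, 177, 177, 177, 177, 177, 177, 177, 177, 177, 177, 177, 178, 178, 178, 177, 164, 105, 78, 57, 57, 78, 122, 149]
t3 [156, 158, 160, 160, 159, 157, 155, 153, 150, 149, 142, 114, 114, 165, 176, 177, 177, 177, 178, 177, 164, 104, 77, 56, 56, 77, 122, 149]
s1_top [143, 99, 93, 92, 92, 91, 90, 89, 88, 87, 85, 77, 78, 97, 101, 101, 101, 94, 64, 47, 47, 58, 81, 96, 97, 97, 118, 177]
t 13.9 pos [ 0.6647 -0.0047  0.1602] yaw 85.9 F [-6.5  1.5 28.3] w 0.3
shift cm [0.27 2.69 0.62] roll -0.0
tcp clamp x -77.4
cols 225..252 [143, 99, 93, 92, 92, 91, 90, 89, 88, 87, 85, 77, 78, 87, 58, 45, 47, 59, 80, 91, 92, 88, 79, 65, 64, 71, 110, 173]
149 [94, 93, 92, 90, 91, 89, 90, 90, 83, 75, 83, 57, 45, 45, 56, 76, 92, 93, 91, 83, 66, 63, 69, 106] brass [28, 26, 25, 31, 14, 5, 6, 13, 34, 48, 49, 44, 29, 4, 0, 0, 0]
151 [94, 94, 94, 92, 89, 88, 86, 84, 75, 76, 88, 58, 46, 47, 60, 82, 91, 92, 90, 79, 65, 65, 72, 112] brass [27, 24, 26, 35, 16, 6, 6, 17, 45, 60, 61, 55, 33, 2, -3, -4, -3]
153 [87, 87, 85, 85, 85, 85, 84, 83, 73, 82, 90, 57, 45, 46, 58, 80, 93, 94, 87, 77, 65, 64, 70, 109] brass [26, 22, 28, 36, 14, 6, 5, 12, 30, 42, 42, 35, 18, 3, 0, 0, -1]
155 [91, 90, 88, 88, 89, 88, 88, 83, 72, 81, 88, 54, 44, 47, 63, 91, 100, 101, 101, 112, 107, 107, 108, 127] brass [25, 22, 28, 35, 13, 6, 7, 17, 35, 42, 40, 36, 39, 35, 34, 33, 21]
```

The finger opening fell 14.7→0.3 mm with an upward force, so the bar slipped out below the fingers. I'll compare the scene views with the predicted bar position.

```bash
python3 -c "
from go import *
a=cv2.imread('pics/scene0.png');b=cv2.imread('pics/s2_sc.png');c=cv2.imread('pics/s2_top.png')
f=lambda i,r,q,h,w,k:cv2.resize(i[r:r+h,q:q+w],None,fx=k,fy=k,interpolation=cv2.INTER_CUBIC)
A=np.hstack([f(a,140,205,65,66,6),f(b,140,205,65,66,6)])
B=f(c,118,240,35,132,6)
cv2.imwrite('pics/cmp.png',np.vstack([A,B]))
print(A.shape,B.shape)
for nm,P in(('bar rel y-30',C(-50.4,-30,173.5)),('bar rel y30',C(-50.4,30,173.5)),('bar pulled',C(-79.6,0,173.5)),('handle top',C(-148,0,175)),('head topc',C(-35,19,119)),('tcp',robot.observe()['position'])):
    q=proj('scene',P)[0];r=proj('top',P)[0];print(nm,q.round(1),((q-[205,140])*6).round(),'top',((r-[240,118])*6+[0,390]).round())
"
```

```text
(390, 792, 3) (210, 792, 3)
bar rel y-30 [213.  161.5] [ 48. 129.] top [192. 446.]
bar rel y30 [229.6 174.5] [148. 207.] top [183. 602.]
bar pulled [230.4 162. ] [152. 132.] top [265. 529.]
handle top [250.8 148.4] [275.  50.] top [448. 538.]
head topc [222.7 190.8] [106. 305.] top [142. 601.]
tcp [229.4 166. ] [147. 156.] top [257. 532.]
```

View pics/cmp.png

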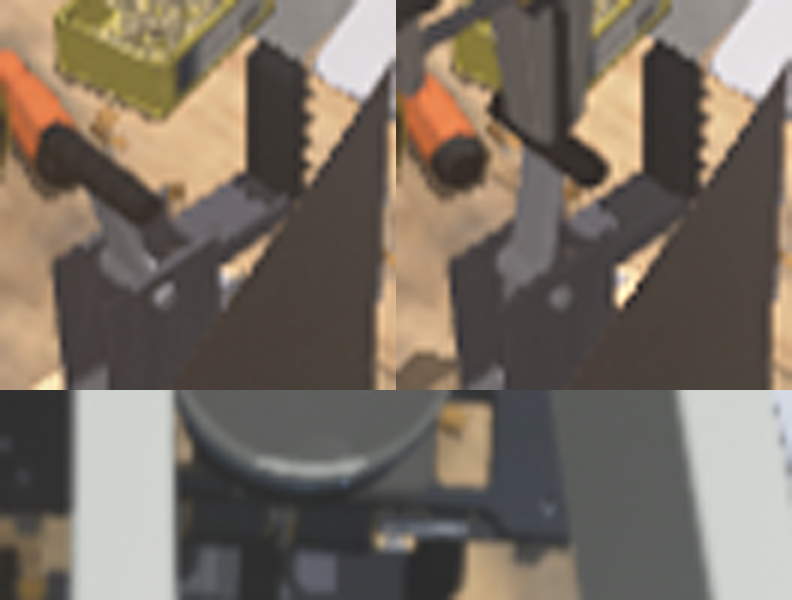

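The scene crop shows the trigger pulled, with the shut fingers resting on top of the crossbar at about (545,140), so the pinch was too shallow. I'll lift, open, return and re-grip about 17 mm deeper.

Call:
step_arm --steps '[0,0,-2,0,0,0,-4,0,0,0,-6,0,0,0.5,-6,0,0,1,-6,0]'

```text
time_s: 14.5
position: [0.6636, 0.0053, 0.2151]
tool_rot: [[-0.997, 0.072, 0.0], [0.072, 0.997, -0.0], [-0.0, -0.0, -1.0]]
force: [-0.0, 1.3, 0.4]
gripper_width: 0.004
finger_force: 0.0
```

Call:
step_arm --steps '[0,0.6,0,0,0,1.2,0,0,0,1.7,0,0,0,1.7,0,0,0,1.7,0,0]' --grip 0

```text
time_s: 15.0
position: [0.6647, 0.0222, 0.2153]
tool_rot: [[-0.997, 0.071, -0.0], [0.071, 0.997, -0.0], [0.0, -0.0, -1.0]]
force: [0.1, -0.1, 0.5]
gripper_width: 0.417
finger_force: 0.0
```

Call:
step_arm --steps '[0,0,0,0,0,0,0,0,0,0,0,0,0,0,0,0,0,0,0,0]'

```text
time_s: 15.5
position: [0.6648, 0.022, 0.2156]
tool_rot: [[-0.997, 0.072, 0.0], [0.072, 0.997, -0.0], [-0.0, -0.0, -1.0]]
force: [-0.3, 0.4, -0.5]
gripper_width: 0.854
finger_force: 0.0
```

```bash
python3 -c "
from meas import *
foot('r1');go(C(-50.4,1,140),85.9)
t0=cv2.imread('pics/s2_sc.png');print(robot.observe()['finger_force'])
"
```

```text
t 15.5 pos [0.6648 0.022  0.2156] yaw 85.89 F [-0.3  0.4 -0.5] w 78.6
shift cm [0.09 0.03 6.16] roll -0.01
tcp clamp x -50.6
cols 225..252 [96, 130, 190, 210, 211, 211, 211, 212, 211, 212, 211, 212, 212, 212, 212, 212, 212, 212, 212, 206, 178, 113, 101, 93, 68, 68, 86, 107]
149 [210, 211, 211, 211, 211, 211, 211, 211, 212, 211, 212, 211, 212, 211, 211, 211, 205, 175, 112, 99, 87, 67, 67, 83] brass [0, 0, -1, 0, 0, 0, 0, 0, 0, 1, 1, 1, 1, -1, -2, -3, -1]
151 [209, 211, 211, 211, 211, 211, 211, 211, 211, 211, 211, 211, 211, 211, 211, 211, 206, 178, 114, 101, 94, 69, 70, 88] brass [0, 0, -1, -1, 0, -1, -1, -1, 0, 1, 1, 1, 2, 0, -3, -5, -7]
153 [209, 211, 211, 211, 212, 211, 212, 211, 212, 211, 211, 211, 212, 211, 211, 212, 208, 180, 114, 102, 94, 68, 67, 84] brass [0, 0, -1, 0, -1, 0, 0, 0, 0, 1, 1, 1, 1, 1, -1, -2, -4]
155 [209, 211, 211, 212, 212, 211, 211, 212, 212, 211, 212, 211, 211, 211, 211, 212, 208, 183, 118, 103, 103, 106, 106, 109] brass [0, 0, 0, 0, -1, 0, -1, 0, 0, 1, 2, 1, 2, 8, 29, 33, 34]
t 15.6 pos [0.6648 0.022  0.2156] yaw 85.89 F [ 0.2 -0.6 -0.4] w 86.5
shift cm [0.09 0.02 7.56] roll -0.01
0.0
```

Call:
step_arm --steps '[0,0,2,0,0,0,4,0,0,0,5.5,0,0,0,7,0,0,0,7.7,0]' --grip 0

```text
time_s: 16.1
position: [0.6642, 0.022, 0.1369]
tool_rot: [[-0.997, 0.072, -0.002], [0.072, 0.997, -0.0], [0.002, -0.0, -1.0]]
force: [0.2, -0.9, -0.7]
gripper_width: 1.001
finger_force: 0.0
```

Call:
step_arm --steps '[0,0,0,0,0,0,0,0,0,0,0,0,0,0,0,0,0,0,0,0]' --grip 1 --squeeze 15

```text
time_s: 16.6
position: [0.6651, 0.0221, 0.1391]
tool_rot: [[-0.997, 0.072, 0.001], [0.072, 0.997, 0.0], [-0.001, 0.0, -1.0]]
force: [-0.6, 0.5, 0.9]
gripper_width: 0.587
finger_force: 0.0
```

Call:
step_arm --steps '[0,0,0,0,0,0,0,0,0,0,0,0,0,0,0,0,0,0,0,0]'

```text
time_s: 17.1
position: [0.6649, 0.0225, 0.1387]
tool_rot: [[-0.997, 0.072, 0.0], [0.072, 0.997, 0.001], [-0.0, 0.001, -1.0]]
force: [-1.7, 1.8, 0.3]
gripper_width: 0.166
finger_force: 15.0
```

Call:
step_arm --steps '[0,0,0,0,0,0,0,0,0,0,0,0,0,0,0,0,0,0,0,0]'

```text
time_s: 17.6
position: [0.6649, 0.0223, 0.1387]
tool_rot: [[-0.997, 0.072, 0.0], [0.072, 0.997, 0.0], [-0.0, 0.0, -1.0]]
force: [-0.5, 3.2, 2.2]
gripper_width: 0.17
finger_force: 15.0
```

Call:
step_arm --steps '[0,-0.2,0,0,0,-0.4,0,0,0,-0.6,-0.1,0,0,-0.8,-0.1,0,0,-1,-0.1,0]'

```text
time_s: 18.1
position: [0.6644, 0.0137, 0.1402]
tool_rot: [[-0.997, 0.072, 0.001], [0.072, 0.997, 0.003], [-0.0, 0.003, -1.0]]
force: [-0.8, 11.5, 7.0]
gripper_width: 0.165
finger_force: 15.0
```

```bash
python3 -c "
from meas import *
foot('s3')"
```

```text
t 18.1 pos [0.6644 0.0137 0.1402] yaw 85.88 F [-0.8 11.5  7. ] w 15.2
shift cm [ 0.1   0.85 -1.38] roll -0.02
tcp clamp x -59.2
cols 225..252 [91, 92, 93, 93, 93, 92, 90, 89, 88, 88, 86, 78, 83, 128, 187, 205, 206, 206, 206, 206, 206, 206, 206, 206, 206, 206, 206, 206]
149 [94, 94, 93, 91, 90, 90, 91, 91, 83, 80, 124, 186, 205, 206, 206, 205, 205, 205, 205, 205, 205, 206, 205, 206] brass [26, 24, 17, 9, 3, 1, 1, 1, 2, 1, 2, 1, 0, 2, 1, 1, 1]
151 [94, 95, 93, 92, 91, 89, 87, 84, 76, 82, 128, 187, 204, 205, 206, 205, 206, 206, 205, 206, 205, 206, 205, 205] brass [25, 22, 18, 11, 2, 2, 2, 1, 2, 1, 1, 1, 1, 2, 1, 1, 1]
153 [88, 87, 87, 86, 86, 85, 85, 83, 74, 87, 131, 188, 204, 206, 206, 205, 205, 206, 206, 205, 206, 206, 205, 206] brass [24, 20, 20, 13, 2, 2, 1, 1, 2, 2, 1, 1, 2, 1, 1, 1, 1]
155 [92, 90, 89, 88, 88, 89, 88, 84, 73, 87, 132, 188, 205, 205, 205, 206, 206, 205, 206, 206, 206, 206, 205, 206] brass [24, 19, 20, 12, 3, 1, 1, 2, 1, 1, 1, 1, 1, 1, 1, 0, 1]
```

Call:
step_arm --steps '[0,-0.4,0,0,0,-0.8,0,0,0,-1.2,0.1,0,0,-1.6,0.1,0,0,-1.8,0.1,0]'

```text
time_s: 18.7
position: [0.6633, -0.0046, 0.1394]
tool_rot: [[-0.997, 0.072, 0.001], [0.072, 0.997, 0.002], [-0.001, 0.002, -1.0]]
force: [-1.2, 8.8, 4.5]
gripper_width: 0.167
finger_force: 15.0
```

```bash
python3 -c "
from meas import *
foot('s4')
s=cv2.imread('pics/s4_sc.png');s0=cv2.imread('pics/s2_sc.png')"
```

```text
t 18.7 pos [ 0.6633 -0.0046  0.1394] yaw 85.88 F [-1.2  8.8  4.5] w 15.4
shift cm [ 0.12  2.69 -1.46] roll -0.02
tcp clamp x -77.5
cols 225..252 [157, 147, 101, 92, 91, 90, 89, 88, 87, 82, 61, 46, 45, 51, 71, 90, 92, 89, 80, 65, 63, 68, 85, 104, 104, 106, 108, 129]
149 [93, 92, 91, 90, 90, 90, 86, 65, 47, 45, 50, 70, 87, 91, 88, 79, 65, 63, 66, 82, 108, 108, 111, 113] brass [17, 8, 6, 7, 21, 48, 50, 47, 31, 3, -1, -2, -4, -4, -3, 1, 2]
151 [94, 93, 91, 89, 87, 87, 82, 61, 45, 45, 51, 71, 89, 91, 91, 81, 67, 63, 68, 85, 106, 108, 107, 109] brass [15, 7, 6, 10, 27, 56, 60, 57, 37, 3, -2, -3, -6, -9, -8, -7, -7]
153 [87, 86, 85, 85, 85, 84, 79, 55, 45, 44, 50, 71, 94, 96, 90, 79, 65, 63, 68, 85, 97, 95, 97, 100] brass [12, 7, 7, 8, 18, 41, 43, 39, 27, 6, 3, 1, 2, 3, 2, 1, 0]
155 [90, 89, 87, 89, 89, 88, 80, 53, 43, 44, 54, 81, 97, 99, 99, 98, 98, 97, 95, 114, 117, 116, 116, 115] brass [12, 7, 7, 14, 28, 41, 42, 42, 41, 40, 38, 31, 39, 40, 39, 40, 37]
```

The foot is now touching the block and the grip is stable. Returning for the final stroke.

Call:
step_arm --steps '[0,0.6,0,0,0,1.2,-0.1,0,0,1.8,-0.1,0,0,2.4,0,0,0,2.8,0,0]'

```text
time_s: 19.3
position: [0.6651, 0.0222, 0.1382]
tool_rot: [[-0.997, 0.071, 0.0], [0.071, 0.997, -0.0], [-0.0, -0.0, -1.0]]
force: [2.5, -1.2, -2.0]
gripper_width: 0.167
finger_force: 15.0
```

Call:
step_arm --steps '[0,0,0,0,0,0,0,0,0,0,0,0,0,0,0,0,0,0,0,0]'

```text
time_s: 19.8
position: [0.665, 0.022, 0.1384]
tool_rot: [[-0.997, 0.072, 0.0], [0.072, 0.997, 0.0], [-0.0, 0.0, -1.0]]
force: [4.8, 1.4, -4.8]
gripper_width: 0.165
finger_force: 15.0
```

Call:
step_arm --steps '[0,-0.2,0,0,0,-0.4,0,0,0,-0.6,0,0,0,-0.8,-0.1,0,0,-0.9,-0.1,0]'

```text
time_s: 20.3
position: [0.6644, 0.0147, 0.1399]
tool_rot: [[-0.997, 0.072, 0.001], [0.072, 0.997, 0.003], [-0.0, 0.003, -1.0]]
force: [2.6, 8.0, -0.8]
gripper_width: 0.171
finger_force: 15.0
```

Call:
step_arm --steps '[0,-0.2,0,0,0,-0.4,0,0,0,-0.6,0,0,0,-0.8,0,0,0,-0.9,0,0]'

```text
time_s: 20.8
position: [0.6639, 0.0063, 0.1409]
tool_rot: [[-0.997, 0.072, 0.001], [0.072, 0.997, 0.004], [-0.001, 0.004, -1.0]]
force: [0.6, 10.3, 5.8]
gripper_width: 0.172
finger_force: 15.0
```

```bash
python3 -c "
from meas import *
foot('s5')"
```

```text
t 20.8 pos [0.6639 0.0063 0.1409] yaw 85.87 F [ 0.6 10.3  5.8] w 15.8
shift cm [ 0.11  1.6  -1.3 ] roll -0.03
tcp clamp x -66.5
cols 225..252 [93, 93, 92, 91, 90, 89, 88, 87, 82, 59, 47, 45, 51, 71, 89, 92, 87, 67, 69, 112, 183, 204, 206, 206, 206, 206, 206, 206]
149 [92, 91, 90, 89, 90, 85, 65, 47, 44, 51, 71, 87, 89, 87, 71, 69, 111, 182, 204, 206, 206, 206, 206, 207] brass [7, 5, 7, 22, 48, 51, 41, 7, -1, 0, 1, 1, 2, 2, 1, 2, 1]
151 [93, 92, 90, 88, 87, 81, 59, 46, 44, 51, 72, 89, 91, 87, 67, 69, 112, 182, 204, 206, 206, 206, 206, 206] brass [6, 5, 8, 25, 55, 58, 47, 5, -2, -1, 1, 2, 1, 1, 1, 1, 2]
153 [86, 86, 85, 85, 85, 79, 54, 45, 45, 51, 70, 93, 96, 90, 65, 68, 111, 183, 204, 206, 206, 206, 206, 206] brass [5, 5, 4, 17, 39, 42, 35, 7, 1, 0, 2, 1, 1, 2, 2, 2, 2]
155 [88, 88, 88, 88, 87, 81, 54, 45, 44, 55, 81, 98, 99, 99, 98, 99, 124, 181, 204, 206, 206, 207, 206, 207] brass [6, 5, 13, 27, 40, 42, 40, 39, 35, 18, 3, 2, 2, 2, 1, 2, 1]
```

Call:
step_arm --steps '[0,-0.1,0,0,0,-0.2,0,0,0,-0.3,0,0,0,-0.3,0,0,0,-0.3,0,0]'

```text
time_s: 21.4
position: [0.6637, 0.0033, 0.141]
tool_rot: [[-0.997, 0.072, 0.001], [0.072, 0.997, 0.004], [-0.001, 0.004, -1.0]]
force: [0.4, 10.9, 6.5]
gripper_width: 0.167
finger_force: 15.0
```

```bash
python3 -c "
from meas import *
foot('s6')"
```

```text
t 21.4 pos [0.6637 0.0033 0.141 ] yaw 85.87 F [ 0.4 10.9  6.5] w 15.3
shift cm [ 0.11  1.9  -1.29] roll -0.03
tcp clamp x -69.3
cols 225..252 [93, 93, 91, 91, 90, 89, 88, 87, 82, 59, 45, 45, 51, 71, 89, 88, 72, 64, 63, 70, 92, 123, 172, 199, 206, 207, 207, 206]
149 [92, 91, 90, 90, 90, 85, 64, 45, 45, 51, 70, 86, 85, 73, 63, 62, 68, 88, 124, 170, 199, 205, 207, 206] brass [7, 5, 8, 23, 49, 46, 22, 0, -2, -3, -4, -4, 1, 1, 2, 1, 1]
151 [93, 91, 90, 87, 86, 82, 58, 46, 44, 50, 72, 88, 88, 72, 64, 64, 72, 97, 125, 171, 198, 206, 206, 207] brass [6, 5, 9, 25, 54, 50, 20, -1, -3, -4, -7, -5, 1, 1, 1, 1, 1]
153 [86, 86, 85, 85, 85, 78, 53, 44, 44, 51, 70, 93, 91, 73, 63, 62, 69, 88, 116, 172, 199, 206, 207, 206] brass [5, 5, 6, 17, 39, 37, 16, 3, 2, 3, 6, 4, 1, 1, 1, 1, 2]
155 [88, 87, 89, 88, 87, 80, 53, 43, 44, 54, 81, 98, 99, 98, 97, 97, 98, 101, 120, 174, 200, 206, 206, 206] brass [5, 5, 12, 28, 40, 41, 40, 39, 40, 40, 37, 19, 2, 1, 2, 2, 2]
```

Call:
step_arm --steps '[0,-0.1,0,0,0,-0.2,0,0,0,-0.2,0,0,0,-0.2,0,0,0,-0.2,0,0]'

```text
time_s: 22.0
position: [0.6636, 0.0013, 0.1411]
tool_rot: [[-0.997, 0.072, 0.001], [0.072, 0.997, 0.003], [-0.001, 0.004, -1.0]]
force: [0.8, 9.9, 6.7]
gripper_width: 0.166
finger_force: 15.0
```

```bash
python3 -c "
from meas import *
foot('s7')
I=[]
for n in('t3','s2_top','s5_top','s6_top','s7_top'):
    t=cv2.imread('pics/'+n+'.png').astype(int);b=(t[149:153,:,2]-t[149:153,:,0]).mean(0)
    print(n,b[236:256].round().astype(int).tolist())
a=cv2.imread('pics/s7_top.png')[118:188,175:275];cv2.imwrite('pics/fin.png',cv2.resize(a,None,fx=8,fy=8,interpolation=0))
"
```

```text
t 22.0 pos [0.6636 0.0013 0.1411] yaw 85.87 F [0.8 9.9 6.7] w 15.3
shift cm [ 0.11  2.1  -1.29] roll -0.03
tcp clamp x -71.3
cols 225..252 [101, 92, 92, 91, 89, 88, 87, 87, 81, 58, 44, 44, 50, 70, 88, 86, 67, 62, 63, 74, 99, 102, 106, 126, 184, 205, 207, 206]
149 [91, 90, 89, 89, 90, 84, 63, 45, 43, 49, 70, 85, 84, 69, 61, 63, 73, 98, 108, 111, 127, 183, 204, 206] brass [8, 5, 8, 23, 49, 44, 8, -2, -3, -3, -6, -6, -5, -1, 1, 1, 2]
151 [93, 91, 89, 87, 86, 80, 58, 44, 43, 50, 70, 88, 86, 66, 62, 63, 75, 103, 105, 109, 127, 183, 204, 206] brass [7, 5, 8, 26, 54, 47, 5, -2, -2, -5, -8, -9, -7, -2, 1, 1, 1]
153 [86, 85, 84, 84, 84, 78, 52, 43, 44, 50, 70, 92, 89, 66, 61, 61, 71, 92, 93, 99, 123, 184, 205, 207] brass [6, 6, 6, 18, 39, 37, 10, 2, 2, 5, 10, 6, 4, 2, 1, 2, 1]
155 [88, 87, 88, 88, 87, 80, 53, 42, 43, 54, 80, 97, 98, 97, 97, 97, 97, 100, 100, 115, 132, 185, 206, 207] brass [7, 7, 13, 28, 40, 42, 40, 40, 40, 40, 40, 34, 34, 14, 1, 1, 1]
t3 [43, 47, 76, 83, 84, 83, 83, 83, 83, 77, 43, 25, 12, 12, 28, 68, 98, 100, 97, 70]
s2_top [24, 26, 33, 15, 6, 6, 15, 40, 54, 55, 50, 30, 2, -2, -2, -2, 1, 1, 0, 1]
s5_top [5, 7, 23, 51, 54, 44, 6, -2, 0, 1, 2, 2, 2, 2, 2, 2, 1, 1, 1, 2]
s6_top [5, 8, 23, 50, 48, 20, 0, -2, -4, -6, -4, 1, 1, 1, 2, 1, 2, 1, 1, 2]
s7_top [5, 8, 24, 51, 45, 6, -2, -2, -4, -7, -7, -6, -2, 1, 1, 1, 2, 2, 1, 1]
```

View pics/fin.png

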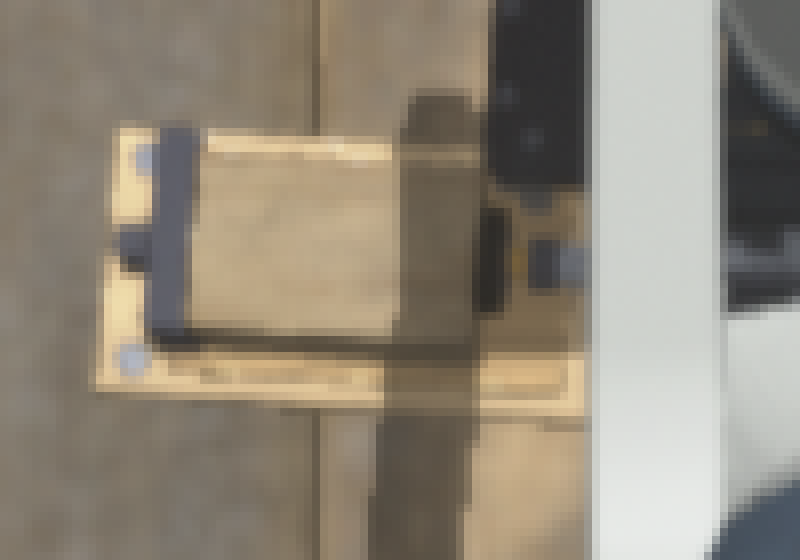

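The last view shows the block against the fixed jaw and the foot on it. The brass is shortened from about 4.6 to 2.3 px, so roughly 5.5–6 of 12 mm is pressed in, and the trigger is still gripped. Handing in.

```bash
python3 -c "
from station import robot
print(robot.job_done())"
```

```text
the job is handed in; nothing more can be done
None
```

The job is handed in: the chunky offcut lies flat and centred on the bed, held against the fixed jaw with the foot pressed in about half way (5.5–6 mm of 12, measured from the camera). The hand still grips the trigger, though during the second stroke it slipped off the crossbar and had to re-grip deeper.

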